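# Hang the parts bin on its rail and stow the ring gauge

## Robot

A 6-joint arm with a two-finger parallel gripper is mounted at the origin on a cart in front of the work surface, level with it; the furniture and walls round the work are solid. World frame = base frame: x ahead of the robot, y to its left, z up, the work surface at z = 0. Lengths are in m, angles in rad, forces in N, time in s.
With the tool pointing down it reaches from about 0.25 to 0.775 m from the base axis. Payload 4 kg.
Tool frame: the origin (TCP) lies at the very end of the fingers, on their centre line; the grasp point (between the pads) lies 19 mm behind it (robot.pinch_z is the distance from the TCP to the grasp point, in m); z points along the fingers, y is the line along which they close (so a half turn about z gives the same grasp; the last joint's range is limited). The gripper opens to 94 mm and grips with 3 to 60 N. Pads are 16 mm wide; open, the fingers measure 119 mm over their backs; the gripper's body (75 mm by 177 mm) begins 78 mm behind the grasp point.
Start: joints at [1.131, 0.087, 1.371, -0, 1.684, -0.103], TCP at [0.182, 0.519, 0.206] pointing down, gripper open.
Joint ranges: [-3.1, 3.1], [-0.76, 2.03], [0.27, 2.55], [-1.08, 4.22], [0.17, 2.65], [-2.57, 2.57]. Speed limits (rad/s): [2.79, 2.79, 3.14, 3.14, 3.14, 3.14].

## Interface

Orientations are given as [roll, pitch, yaw] about the fixed x, y, z axes, in that order (R = Rz(yaw) Ry(pitch) Rx(roll)).
In Python, from bench import robot gives the robot as it stands.
- The arm moves only by the tool arm_command, never from a script. Its argument "targets" is one flat list of numbers, 7 for each row, row after row: the turn, a rotation vector about the tool's x, y, z in degrees, then the shift along the tool's x, y, z in mm, then the closure, from -1 (fully open) to 1 (shut). In form: [ax, ay, az, x, y, z, hand, ax, ay, az, x, y, z, hand, ...]. A call has 1 to 20 rows; each row is the pose to reach, as a shift and turn from the pose commanded when the call began, along the tool's axes at that moment; what a row does not reach only later rows make up. A row lasts 1/10 s, in which the tool goes at most 50 mm and 8.59 degrees, less where a joint would pass 70% of its speed; a pose out of reach is approached as far as the arm can. A call with a gripper value outside its range is refused whole. The fingers move at their own pace and stop on an object; the grip force is fixed at half the most. Time passes only in rows, so rows that repeat a pose let the fingers close. It gives the time, the measured TCP pose, the force, the opening and the grip force at its end, in the units of the state.
- robot.get_obs(): the state, without advancing time (a new reading comes with each control period).
- robot.snapshot(name): name is "side" or "top" or "wrist"; returns a dict with "color" (400x640x3 uint8, red, green, blue), "range_z" (400x640 float32, m along the optical axis (not along the pixel's ray), 0 where there is no reading), "fx", "fy", "cx", "cy" (pixels), "T" (4x4, takes a point from camera to world coordinates); the wrist camera has in their place "T_tool_cam" (4x4, takes a point from camera to tool coordinates, whose origin is the TCP and whose axes are the flange's). Camera axes: x right, y down, z forward; pixel columns grow to the right and rows downward; lengths in m; the calibration is good to about 2 mm. A picture is of the moment at which its call begins: read the wrist's pose just before it.
- robot.close_job(): hands the job in; it is judged then, once.
The state is a dict: "time": time; "joint_positions": joint angles; "qvel": joint speeds; "joint_torque": joint torques, N m; "tool_pos": TCP position; "ee_rot": TCP orientation; "wrist_force": force on the tool from outside, world axes, zero at the start; "wrist_torque": the same for the moment, N m; "width": finger opening in m; "finger_force": force on a finger pad.
Only numpy, scipy, OpenCV 4.12 (cv2) and the standard library are available. Lean on these libraries where they do the work, as an engineer would, in place of code of your own. Each camera call takes 0.05 s, during which the arm holds its last target. There are 200 camera calls.

## Task

Hang the empty orange parts bin on the upright aluminium plate of the rail stand: with the bin's front tipped up, hook the lip at its back over the plate's top edge, then swing the front down until the bin hangs level, its back flat against the plate and its toe under the plate's lower edge, and let go. Then put the steel ring gauge into the hanging bin, setting it down gently on the bin's floor rather than dropping it, and leave the tools lying around where they are.

Things in the scene. Friction and masses are not known exactly. Their poses are not given: they have to be found in the camera images.
- bin_grip (a point): Centre of the grip tab of the orange open bin (0.15 to 0.3 kg); axes are the bin's: x from front to back wall, y across, z up. The tab, a flat plate 8 mm thick, 46 mm wide (y), 38 mm long, rises from the middle of the front wall's top and leans outward (to -x) 20 degrees from vertical. This point is 54 mm in front of the bin's middle and 55 mm above its underside.
- bin_floor (a point): Middle of the bin's inner floor, 4 mm above its underside; axes as bin_grip. The bin is 100 mm deep (x) and 120 mm wide (y) outside, walls 3 mm; sides 50 mm, front 40 mm, back wall 83 mm high above the underside. A white card is on its front.
- bin_seat (a point): Inside upper corner of the hook on the bin's back, under its 3 mm thick, 100 mm wide top: on the rear face of the back wall, mid-width, 50 mm behind the bin's middle and 80 mm above its underside; axes as bin_grip. When hung, this point lies on rail_top with the bin's axes along those of rail_top. The hook's throat, back wall to lip, is 7 mm wide at the top.
- bin_lip (a point): Lower inner edge of the hook's lip, mid-width, 14 mm behind the back wall and 16 mm below bin_seat (the lip flares 20 degrees backward, so the mouth is 14 mm wide); lip 3 mm thick, 100 mm wide. It goes behind the plate.
- bin_toe (a point): Rear edge of the toe, 4 mm thick and 70 mm wide, that sticks out 8 mm behind the foot of the bin's back wall. Hung, it lies just under the plate's lower edge, so the bin cannot be lowered on level: tip its front up 10 to 20 degrees, toe in front of the plate, lower the hook over the top edge, then turn it down about that edge.
- rail_top (a point): Middle of the rounded top edge of the fixed stand's upright aluminium plate, on its front face, 150 mm above the desk. x points square to the plate from front (robot's side) to back, y along it, z up. The plate is 5 mm thick (x = 0 to 5 mm), 190 mm long. Dark stops at its ends (y = +-97 mm) rise 16 mm above the edge and stand 4 mm in front of the plate.
- rail_low (a point): Middle of the plate's lower edge on its front face, 78 mm above the desk, 72 mm below rail_top, same axes. Behind the plate are two posts 16 mm wide at y = +-82 mm, 126 mm high; the space between them is free. The dark base is 8 mm high, 200 mm long, from 20 mm in front of the plate to 45 mm behind it.
- ring_center (a point): Centre of the steel ring gauge, a knurled ring of 46 mm outer diameter, 18 mm high, about 0.2 kg, lying flat on the desk (axis up, this point 9 mm above its underside). Grip it across its outside.
- dial_gauge: Dial indicator lying on its back behind the stand, 94x56x22 mm; bystander, origin at the middle of its underside.
- screwdriver: Screwdriver with a red handle lying on the desk, 171 mm long; bystander, origin at the middle of its underside.
There are look-alikes about, which are no part of the job. Leave any blue or turquoise look-alike of the part that bears ring_center alone.

How it is judged:
By the outcome, as a careful person would: the job done as asked, in the order asked, and still so for the second after the job is handed in, with the robot touching nothing.
It also fails if it takes over 58 s, if anything falls off the work surface, if the arm or the gripper's body presses on something with over 40 N, if the wrist force passes 120 N, or if a joint passes its speed limit or range.

## Working session

There is one attempt and no reset: what is moved stays moved. The work goes in short steps, Python scripts to look and compute and a tool call to move; the robot and the scene stay as the last step left them, time stands still between calls to the robot, and variables do not carry over. Pictures are saved under pics/ and viewed, at most 11 in all, crops included, and the job is handed in when it is done.

Besides the shell and the picture viewer there is one more tool, called after "Emit:" by a JSON object that holds its "api" and its "payload", one argument or row to a line. arm_command: Moves the arm, as the interface text tells. Its arguments: {"type":"object","properties":{"targets":{"type":"array"}},"required":["targets"]}

```bash
ls; mkdir -p pics; python3 - <<'E'
from bench import robot
import cv2,numpy as np
o=robot.get_obs();print({k:np.round(v,3).tolist() for k,v in o.items()}, robot.pinch_z)
for n in("top","side"):
    s=robot.snapshot(n);cv2.imwrite(f"pics/{n}0.png",s["color"][...,::-1]);np.savez(f"{n}0.npz",**s)
    print(n,s["fx"],s["cx"],s["cy"],np.round(s["T"],3).tolist())
E
```

```text
pics
{'time': 0.0, 'joint_positions': [1.131, 0.088, 1.372, -0.0, 1.684, -0.103], 'qvel': [0.001, -0.001, -0.002, -0.001, -0.001, -0.001], 'joint_torque': [0.0, -34.018, -30.242, 0.072, 0.033, -0.0], 'tool_pos': [0.182, 0.519, 0.204], 'ee_rot': [-3.139, -0.0, 2.805], 'wrist_force': [0.402, 0.926, -1.417], 'wrist_torque': [0.056, 0.047, 0.02], 'finger_force': 0.0, 'width': 0.094} 0.0188
top 441.50887672402337 317.487118415241 198.64277375312383 [[0.03, -0.99, 0.141, 0.4], [-1.0, -0.03, 0.0, 0.209], [0.004, -0.141, -0.99, 1.13], [0.0, 0.0, 0.0, 1.0]]
side 385.0446064463252 322.0437532997055 196.76056393498018 [[0.893, -0.182, 0.411, 0.185], [-0.449, -0.336, 0.828, -0.6], [-0.013, -0.924, -0.382, 0.455], [0.0, 0.0, 0.0, 1.0]]
```

View pics/top0.png

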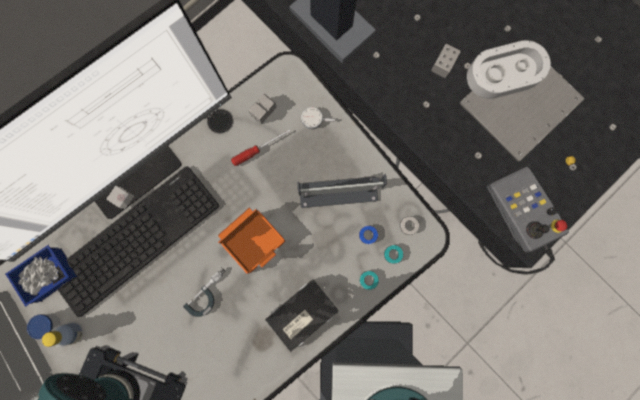

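View pics/side0.png

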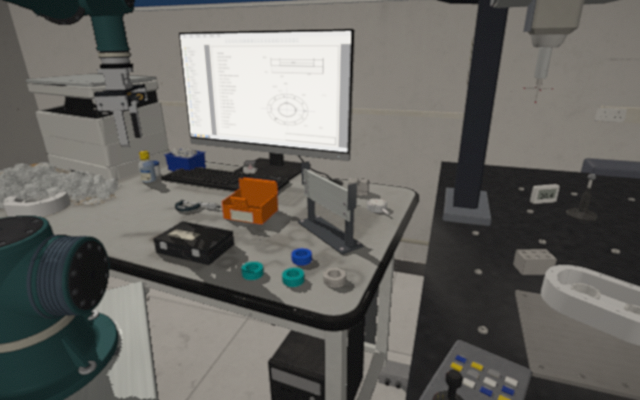

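Top: orange bin around (250,240), plate (340,185), grey steel ring (409,225), with blue and turquoise look-alikes at (369,235), (393,254) and (369,280). The side view shows the bin's white card at (240,214), the plate at (328,200) and the steel ring at (335,277).

```bash
cat > h.py <<'E'
import numpy as np,cv2
from scipy.spatial.transform import Rotation as R
def cloud(s,T=None):
    z=s["range_z"];v,u=np.mgrid[:z.shape[0],:z.shape[1]]
    P=np.stack([(u-s["cx"])/s["fx"]*z,(v-s["cy"])/s["fy"]*z,z],-1)
    T=s["T"] if T is None else T
    W=P@T[:3,:3].T+T[:3,3]; W[z==0]=np.nan
    return W
def hsv(s): return cv2.cvtColor(np.ascontiguousarray(s["color"]),cv2.COLOR_RGB2HSV)
def orange(s):
    h=hsv(s);return (h[...,0]>4)&(h[...,0]<20)&(h[...,1]>150)&(h[...,2]>70)
E
python3 - <<'E'
from h import *
for n in("top","side"):
    s=dict(np.load(n+"0.npz"));W=cloud(s);m=orange(s)
    w=(slice(190,290),slice(205,300)) if n=="top" else (slice(165,230),slice(210,290))
    k=np.zeros_like(m);k[w]=m[w];P=W[k];P=P[~np.isnan(P[:,0])]
    print(n,len(P),np.round(P.min(0),3),np.round(P.max(0),3))
    for a,b in((-.01,.02),(.035,.046),(.046,.056),(.056,.07),(.07,.1)):
        q=P[(P[:,2]>a)&(P[:,2]<b)]
        if len(q)>5:
            r=cv2.minAreaRect((q[:,:2]*1000).astype(np.float32));print(a,len(q),np.round(r[0]),np.round(r[1]),round(r[2],1),np.round(q.mean(0),3), 'corners',np.round(cv2.boxPoints(r)).tolist())
    # ring and plate
    if n=="top":
        w=W[215:236,398:421];q=w[(w[...,2]>.012)&(w[...,2]<.03)];print('ring',len(q),np.round((q.min(0)+q.max(0))/2,3),np.round(np.ptp(q,axis=0),3))
        w=W[165:215,285:400]
        for a,b in((.14,.153),(.154,.175),(.004,.014)):
            q=w[(w[...,2]>a)&(w[...,2]<b)]
            if len(q)>3:
                r=cv2.minAreaRect((q[:,:2]*1000).astype(np.float32));print('st',a,len(q),np.round(r[0],1),np.round(r[1],1),round(r[2],1),np.round(q.mean(0),3))
c=cv2.imread("pics/top0.png")[160:300,200:430];cv2.imwrite("pics/c1.png",cv2.resize(c,None,fx=3.4,fy=3.4,interpolation=2))
E
```

```text
top 2427 [ 0.37   0.29  -0.002] [0.519 0.44  0.089]
-0.01 1619 [443. 366.] [ 98. 112.] 43.7 [0.445 0.369 0.005] corners [[369.0, 373.0], [446.0, 291.0], [517.0, 359.0], [439.0, 440.0]]
0.035 101 [443. 365.] [ 99. 113.] 44.0 [0.431 0.359 0.042] corners [[368.0, 371.0], [446.0, 290.0], [517.0, 359.0], [439.0, 440.0]]
0.046 190 [444. 364.] [ 98. 120.] 43.9 [0.442 0.367 0.052] corners [[367.0, 374.0], [450.0, 287.0], [521.0, 355.0], [437.0, 442.0]]
0.056 89 [439. 360.] [110. 119.] 44.4 [0.445 0.369 0.062] corners [[358.0, 364.0], [442.0, 279.0], [521.0, 356.0], [437.0, 441.0]]
0.07 347 [444. 365.] [124. 112.] 43.9 [0.469 0.389 0.081] corners [[360.0, 362.0], [438.0, 281.0], [527.0, 368.0], [450.0, 448.0]]
ring 191 [ 0.498 -0.024  0.018] [0.046 0.045 0.013]
st 0.14 239 [574.6 156.1] [ 22.1 195.1] 7.1 [0.57  0.153 0.149]
st 0.154 59 [574.7 156.6] [ 22.7 198.9] 7.3 [0.576 0.147 0.164]
st 0.004 1427 [586.7 147.2] [128.2 294.4] 1.8 [0.577 0.156 0.008]
side 1771 [0.366 0.286 0.   ] [0.578 0.636 0.087]
-0.01 316 [482. 460.] [347. 142.] 66.5 [0.456 0.38  0.012] corners [[347.0, 329.0], [478.0, 272.0], [616.0, 591.0], [486.0, 648.0]]
0.035 347 [443. 363.] [107. 121.] 43.5 [0.44  0.36  0.041] corners [[363.0, 370.0], [446.0, 282.0], [524.0, 356.0], [440.0, 444.0]]
0.046 281 [442. 361.] [111. 121.] 44.9 [0.451 0.37  0.051] corners [[360.0, 365.0], [446.0, 279.0], [524.0, 357.0], [439.0, 443.0]]
0.056 234 [439. 361.] [116. 120.] 43.2 [0.458 0.377 0.063] corners [[356.0, 364.0], [437.0, 277.0], [522.0, 357.0], [440.0, 444.0]]
0.07 285 [457. 358.] [135. 114.] 63.1 [0.467 0.385 0.078] corners [[376.0, 324.0], [478.0, 272.0], [539.0, 392.0], [437.0, 444.0]]
```

View pics/c1.png

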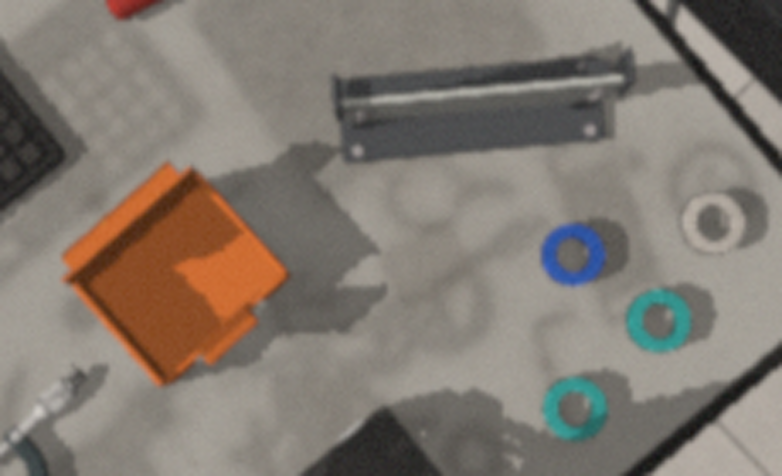

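Crop (3.4x, origin (200,160)): the bin's back wall is upper left and its tab lower right (230,340), so its yaw is about 44°. The plate's top edge runs from (345,100) to (622,78), and the steel ring is at (714,222).

```bash
cat >> h.py <<'E'
def TG(p,yaw,pitch=0,lean=20):
    """tool pose (R,tcp) whose grasp point is p; bin yaw/pitch deg; fingers lean deg toward bin x"""
    l=np.radians(lean);c,s=np.cos(l),np.sin(l)
    B=np.array([[0,c,s],[1,0,0],[0,s,-c]])
    Rm=R.from_euler("ZY",[yaw,pitch],degrees=True).as_matrix()@B
    return Rm,np.array(p)+Rm[:,2]*0.0188
def cur():
    from bench import robot
    o=robot.get_obs();return R.from_euler("xyz",o["ee_rot"]).as_matrix(),np.array(o["tool_pos"])
def delta(a,b):
    return np.round(np.r_[R.from_matrix(a[0].T@b[0]).as_rotvec(degrees=True),a[0].T@(b[1]-a[1])*1000],1).tolist()
E
python3 - <<'E'
from h import *
s=dict(np.load("top0.npz"));W=cloud(s)
w=W[165:215,285:400];q=w[(w[...,2]>.146)&(w[...,2]<.154)]
f=cv2.fitLine((q[:,:2]*1000).astype(np.float32),cv2.DIST_HUBER,0,.01,.01).ravel();print(f,np.degrees(np.arctan2(f[0],-f[1])),len(q))
d=(q[:,:2]*1000-f[2:])@[f[1],-f[0]];print(np.percentile(d,[2,10,25,50,75,90,98]))
bx=np.array([np.cos(np.radians(44)),np.sin(np.radians(44)),0]);g=np.r_[.444,.364,.055]-.054*bx
g[2]=.055;print(g)
G=TG(g,44)
up=(G[0],G[1]-G[0][:,2]*.13)
print("view",delta(cur(),up),up[1])
E
```

```text
[ 1.2227847e-01 -9.9249583e-01  5.6963031e+02  1.5516093e+02] 7.023617 198
[-3.05931222 -2.24512596 -1.35183618  0.00466165  1.34783929  1.94553396
  2.78596953]
[0.40515565 0.32648845 0.055     ]
view [-19.7, -4.6, 26.4, -257.5, -141.4, 45.2] [0.37779726 0.30006876 0.15949382]
```

Emit:
{"api": "arm_command", "payload": {
  "targets": [-20,-4.5,26.5,-100,-55,17,-1,-20,-4.5,26.5,-257,-141,45,-1,-20,-4.5,26.5,-257,-141,45,-1,-20,-4.5,26.5,-257,-141,45,-1,-20,-4.5,26.5,-257,-141,45,-1,-20,-4.5,26.5,-257,-141,45,-1,-20,-4.5,26.5,-257,-141,45,-1,-20,-4.5,26.5,-257,-141,45,-1,-20,-4.5,26.5,-257,-141,45,-1,-20,-4.5,26.5,-257,-141,45,-1,-20,-4.5,26.5,-257,-141,45,-1,-20,-4.5,26.5,-257,-141,45,-1]
}}

```text
time: 1.3
tool_pos: [0.377, 0.3022, 0.1606]
ee_rot: [2.787, -0.004, 2.341]
wrist_force: [-0.1, -0.1, 0.7]
width: 0.0941
finger_force: 0.0
```

```bash
python3 - <<'E'
from h import *
from bench import robot
c=cur();s=robot.snapshot("wrist");cv2.imwrite("pics/w1.png",s["color"][...,::-1]);np.savez("w1.npz",R=c[0],p=c[1],**s)
o=robot.get_obs();print(np.round(o["qvel"],3),o["time"],c[1],R.from_matrix(c[0]).as_euler("xyz",degrees=True))
T=np.eye(4);T[:3,:3]=c[0];T[:3,3]=c[1];T=T@s["T_tool_cam"];W=cloud(s,T);m=orange(s);P=W[m];P=P[~np.isnan(P[:,0])]
for a,b in((-.01,.02),(.045,.055),(.055,.065),(.065,.075),(.075,.1)):
    q=P[(P[:,2]>a)&(P[:,2]<b)]
    if len(q)>5:
        r=cv2.minAreaRect((q[:,:2]*1000).astype(np.float32));print(a,len(q),np.round(r[0]),np.round(r[1]),round(r[2],1),'corners',np.round(cv2.boxPoints(r)).tolist())
E
```

```text
[-0.009 -0.001  0.003 -0.001 -0.003 -0.001] 1.35 [0.37698701 0.30222707 0.16062431] [159.67437353  -0.24862132 134.11877015]
-0.01 6423 [481. 383.] [185. 144.] 43.0 corners [[364.0, 373.0], [463.0, 267.0], [598.0, 393.0], [500.0, 499.0]]
0.045 1350 [439. 362.] [105. 122.] 44.0 corners [[359.0, 370.0], [444.0, 282.0], [519.0, 355.0], [434.0, 442.0]]
0.055 541 [430. 367.] [110.  98.] 43.8 corners [[356.0, 365.0], [424.0, 294.0], [504.0, 370.0], [436.0, 441.0]]
0.065 941 [428. 376.] [121.  96.] 35.8 corners [[350.0, 379.0], [407.0, 302.0], [505.0, 373.0], [449.0, 450.0]]
0.075 1412 [476. 407.] [ 15. 106.] 43.7 corners [[434.0, 440.0], [507.0, 364.0], [518.0, 374.0], [445.0, 450.0]]
```

View pics/w1.png

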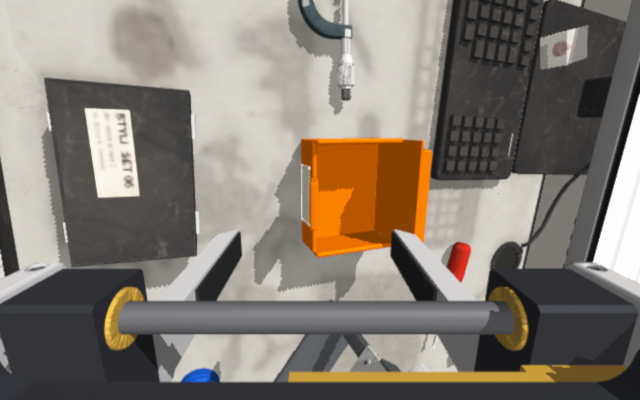

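The wrist view shows the bin from above, x 302–432, y 138–255. The tab and card are on its left edge around (308,195), and it's clear between the fingers at (225,260) and (410,255).

```bash
python3 - <<'E'
from h import *
s=dict(np.load("w1.npz"));T=np.eye(4);T[:3,:3]=s["R"];T[:3,3]=s["p"];T=T@s["T_tool_cam"]
a=np.radians(44);x=np.array([np.cos(a),np.sin(a)]);y=np.array([-x[1],x[0]])
for n in("w1","top0"):
    s=dict(np.load(n+".npz"));W=cloud(s,T if n=="w1" else None);m=orange(s);P=W[m];P=P[~np.isnan(P[:,0])]
    d=(P[:,:2]-[.443,.364])*1000;b=np.c_[d@x,d@y,P[:,2]*1000]
    b=b[(abs(b[:,0])<80)&(abs(b[:,1])<80)]
    t=b[(b[:,0]<-30)&(b[:,2]>52)&(abs(b[:,1])<40)]
    print(n,"tab",len(t),t.min(0).round(1),t.max(0).round(1),"y pct",np.percentile(t[:,1],[3,97]).round(1))
    for l in range(52,76,4):
        q=t[abs(t[:,2]-l)<2]
        if len(q):print(l,len(q),np.median(q,0).round(1),np.percentile(q[:,0],[5,95]).round(1))
    w=b[(b[:,2]>40)&(b[:,2]<54)&(abs(b[:,0])<35)];print("sides",w[:,1].min(),w[:,1].max())
    w=b[(b[:,2]>60)&(b[:,0]>20)];print("back",np.percentile(w,[2,50,98],axis=0).round(1).tolist())
E
```

```text
w1 tab 424 [-63.7 -20.7  52.1] [-45.6  24.7 179.6] y pct [-19.   24.5]
52 5 [-52.3  24.5  52.2] [-56.1 -49.9]
56 6 [-54.9  24.6  57.5] [-56.5 -52.3]
60 4 [-57.8  24.3  60.3] [-58.8 -52.6]
64 10 [-59.6  24.   64.4] [-62. -54.]
68 7 [-59.   24.6  68. ] [-62.  -56.8]
72 352 [-60.7   2.7  72.7] [-63.3 -57. ]
sides -59.573131805761165 62.463128912938075
back [[46.2, -35.5, 60.8], [47.5, 12.8, 79.9], [59.6, 58.1, 84.1]]
top0 tab 101 [-60.9 -22.5  52.2] [-45.7  22.   76.6] y pct [-21.2  20.4]
52 6 [-47.1  -8.8  53. ] [-48.1 -46. ]
56 10 [-48.    1.1  56.5] [-48.9 -46.8]
60 6 [-49.8  -5.3  60.5] [-51.  -49.6]
64 11 [-50.8   2.9  64.2] [-52.  -49.7]
68 11 [-53.    0.8  67.8] [-60.4 -51.6]
72 38 [-57.2   0.8  72.3] [-60.8 -53.4]
sides -60.24486642193377 60.08622851877899
back [[48.5, -50.2, 62.4], [53.2, -0.3, 83.1], [62.3, 49.4, 86.9]]
```

```bash
python3 - <<'E'
from h import *
a=np.radians(44);x=np.r_[np.cos(a),np.sin(a),0]
g=np.r_[.442,.365,.056]-.0545*x;g[2]=.056
print(g,delta(cur(),TG(g,44)))
E
```

```text
[0.40279598 0.32714112 0.056     ] [0.3, -0.3, 0.0, -0.4, -2.7, 129.4]
```

Emit:
{"api": "arm_command", "payload": {
  "targets": [0,0,0,0,-2.5,40,-1,0.3,-0.3,0,-0.5,-2.5,75,-1,0.3,-0.3,0,-0.5,-2.5,100,-1,0.3,-0.3,0,-0.5,-2.5,120,-1,0.3,-0.3,0,-0.5,-2.5,129,-1,0.3,-0.3,0,-0.5,-2.5,129,-1]
}}

```text
time: 1.95
tool_pos: [0.4073, 0.3305, 0.0372]
ee_rot: [2.795, -0.0, 2.337]
wrist_force: [0.0, -0.1, 0.4]
width: 0.0944
finger_force: 0.0
```

Emit:
{"api": "arm_command", "payload": {
  "targets": [0,0,0,0,0,0,1,0,0,0,0,0,0,1,0,0,0,0,0,0,1,0,0,0,0,0,0,1,0,0,0,0,0,0,1,0,0,0,0,0,0,1,0,0,0,0,0,0,1,0,0,0,0,0,0,1]
}}

```text
time: 2.75
tool_pos: [0.4083, 0.3306, 0.0386]
ee_rot: [2.792, 0.001, 2.336]
wrist_force: [-0.1, -1.4, 0.6]
width: 0.0338
finger_force: 0.0
```

```bash
python3 - <<'E'
from h import *
from bench import robot
o=robot.get_obs();print(o["time"],o["tool_pos"],o["ee_rot"],o["width"],o["finger_force"],o["wrist_force"])
E
```

```text
2.75 [0.40825322 0.33057796 0.03862746] [2.79224753e+00 5.37633023e-04 2.33625518e+00] 0.0337541164228287 0.0 [-0.05669013 -1.37185327  0.62723808]
```

Emit:
{"api": "arm_command", "payload": {
  "targets": [0,0,0,0,0,0,1,0,0,0,0,0,0,1,0,0,0,0,0,0,1,0,0,0,0,0,0,1,0,0,0,0,0,0,1,0,0,0,0,0,0,1]
}}

```text
time: 3.35
tool_pos: [0.4084, 0.3307, 0.0388]
ee_rot: [2.792, 0.001, 2.336]
wrist_force: [0.8, 0.5, 1.0]
width: 0.008
finger_force: 30.0
```

```bash
python3 - <<'E'
from h import *
from bench import robot
c=cur()
b=TG(c[1]-c[0][:,2]*.0188,44);print(c[1]-c[0][:,2]*.0188)
# lift 130 straight up
up=np.array([0,0,.15]);print(np.round(c[0].T@up*1000,1))
# target over-rail bin pose
def toolpose(seat,yaw,pitch):
    Rb=R.from_euler("ZY",[yaw,pitch],degrees=True).as_matrix()
    return TG(seat+Rb@np.r_[-.1045,0,-.024],yaw,pitch)
n=np.r_[np.cos(np.radians(7)),np.sin(np.radians(7)),0];rt=np.r_[.567,.1565,.150]
for p,off,dz in((15,.0,.06),(15,-.06,.06),(0,0,0)):
    t=toolpose(rt+off*n+[0,0,dz],7,p);print(p,off,t[1].round(3),delta((c[0],c[1]+up),t))
E
```

```text
[0.40378261 0.32626285 0.05647974]
[-1.000e-01  5.140e+01 -1.409e+02]
15 0.0 [0.462 0.144 0.195] [14.5, -8.0, 36.1, -172.2, -83.2, -37.0]
15 -0.06 [0.403 0.136 0.195] [14.5, -8.0, 36.1, -136.2, -128.3, -53.4]
0 0 [0.47  0.145 0.108] [0.1, -12.6, 34.6, -176.6, -107.3, 46.6]
```

Emit:
{"api": "arm_command", "payload": {
  "targets": [0,0,0,0,5,-14,1,0,0,0,0,15,-42,1,0,0,0,0,27,-75,1,0,0,0,0,40,-108,1,0,0,0,0,49,-134,1,0,0,0,0,51,-141,1,0,0,0,0,51,-141,1,0,0,0,0,51,-141,1]
}}

```text
time: 4.15
tool_pos: [0.4067, 0.3296, 0.1857]
ee_rot: [2.797, -0.0, 2.336]
wrist_force: [0.2, -0.7, -1.6]
width: 0.008
finger_force: 30.0
```

```bash
cat >> h.py <<'E'
def toolpose(seat,yaw,pitch,g=(-.1045,0,-.024)):
    Rb=R.from_euler("ZY",[yaw,pitch],degrees=True).as_matrix()
    return TG(seat+Rb@np.array(g),yaw,pitch)
E
python3 - <<'E'
from h import *
c=cur();n=np.r_[np.cos(np.radians(7)),np.sin(np.radians(7)),0];rt=np.r_[.567,.1565,.150]
print(c[1],delta(c,toolpose(rt-.05*n+[0,0,.06],7,15)))
E
```

```text
[0.40673013 0.32961787 0.18568596] [14.2, -7.9, 36.1, -142.6, -118.0, -52.5]
```

Emit:
{"api": "arm_command", "payload": {
  "targets": [1.4,-0.8,3.6,-14,-12,-5,1,4.3,-2.4,10.8,-43,-35,-16,1,7.1,-4,18,-71,-59,-26,1,10,-5.5,25.3,-100,-83,-37,1,12.8,-7.1,32.5,-128,-106,-47,1,14.2,-7.9,36.1,-142.5,-118,-52.5,1,14.2,-7.9,36.1,-142.5,-118,-52.5,1,14.2,-7.9,36.1,-142.5,-118,-52.5,1,14.2,-7.9,36.1,-142.5,-118,-52.5,1,14.2,-7.9,36.1,-142.5,-118,-52.5,1]
}}

```text
time: 5.15
tool_pos: [0.4132, 0.1392, 0.197]
ee_rot: [3.051, -0.003, 1.695]
wrist_force: [-0.7, 0.8, -1.7]
width: 0.0077
finger_force: 30.0
```

```bash
python3 - <<'E'
from h import *
from bench import robot
c=cur();s=robot.snapshot("wrist");np.savez("w2.npz",R=c[0],p=c[1],**s)
t=robot.snapshot("top");np.savez("top2.npz",**t)
d=robot.snapshot("side");np.savez("side2.npz",**d)
a=s["color"][...,::-1];b=d["color"][120:280,200:420,::-1];e=t["color"][150:300,200:400,::-1]
b=cv2.resize(b,(400,291));e=cv2.resize(e,(388,291))
cv2.imwrite("pics/w2.png",np.vstack([cv2.resize(a,(480,300)).copy()[:, :],]))
out=np.zeros((595,790,3),np.uint8);out[:300,:480]=cv2.resize(a,(480,300));out[302:593,:400]=b;out[302:593,402:790]=e
cv2.imwrite("pics/m2.png",out);print(c[1],R.from_matrix(c[0]).as_euler("xyz",degrees=True))
E
```

```text
[0.41324958 0.13916711 0.19697265] [174.78699925  -0.18511977  97.11405366]
```

View pics/m2.png

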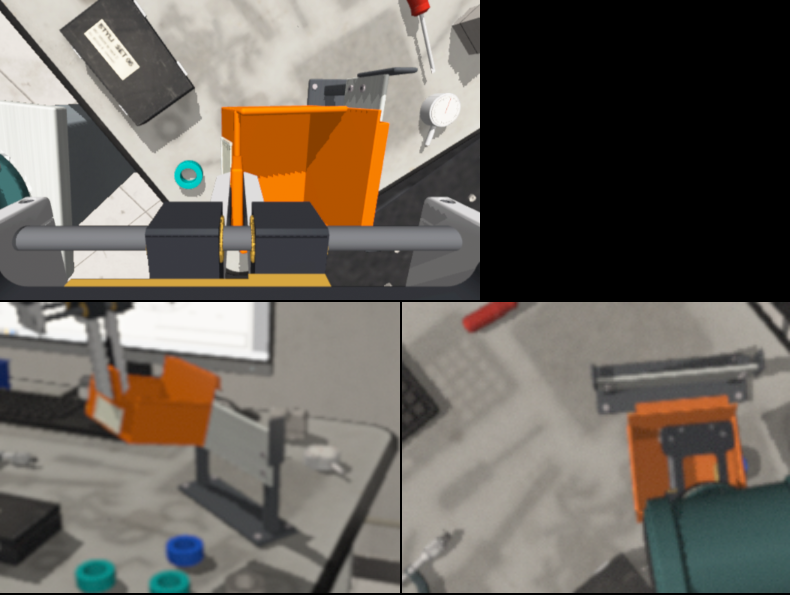

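Montage: the bin is held front-up. Side view: the hook (top edge at about (190,370)) is in front of and above the plate. Top view: the hook bar at (685,408) is parallel to the plate edge at (680,375).

```bash
cat > m.py <<'E'
from h import *
a=np.radians(7);n=np.r_[np.cos(a),np.sin(a),0];t=np.r_[-n[1],n[0],0];rt=np.r_[.567,.1565,.150]
F=np.c_[n,t,[0,0,1]]
def load(f):
    s=dict(np.load(f+".npz"));T=None
    if "R" in s:
        T=np.eye(4);T[:3,:3]=s["R"];T[:3,3]=s["p"];T=T@s["T_tool_cam"]
    W=cloud(s,T);m=orange(s);ok=~np.isnan(W[...,0]);return (W[m&ok]-rt)@F*1000,(W[~m&ok]-rt)@F*1000
E
python3 - <<'E'
from m import *
for f in("top2","side2","w2","top0"):
    o,q=load(f)
    h=o[(abs(o[:,1])<80)&(o[:,0]>-75)&(o[:,0]<20)&(o[:,2]>40)&(o[:,2]<80)]
    if f!="top0":
      print(f,"hook",len(h),np.percentile(h,[1,50,99],axis=0).round(1).tolist())
      for k in(-45,-20,0,20,45):
        w=h[abs(h[:,1]-k)<6]
        if len(w): i=w[:,2]>np.percentile(w[:,2],85);print(k,"top",w[i].mean(0).round(1),"maxx",w[:,0].max().round(1))
    p=q[(abs(q[:,1])<90)&(abs(q[:,0])<20)&(abs(q[:,2])<4)]
    for k in(-70,-35,0,35,70):
        w=p[abs(p[:,1]-k)<15]
        if len(w)>3:print("  rail",k,len(w),np.percentile(w[:,0],[5,50,95]).round(1),w[:,2].mean().round(1))
    st=q[(abs(q[:,1])>85)&(abs(q[:,1])<115)&(abs(q[:,0])<20)&(q[:,2]>8)&(q[:,2]<22)]
    for sg in(-1,1):
        w=st[st[:,1]*sg>0]
        if len(w):print("  stop",sg,len(w),np.percentile(w,[3,50,97],axis=0).round(1).tolist())
E
```

```text
top2 hook 527 [[-69.8, -54.0, 40.5], [-49.4, 3.0, 62.5], [-37.5, 60.0, 68.7]]
-45 top [-46.5 -42.6  66.9] maxx -37.5
-20 top [-45.7 -20.1  67.1] maxx -37.3
0 top [-45.8  -1.   67.5] maxx -37.4
20 top [-47.5  18.9  66.7] maxx -37.5
45 top [-46.6  43.6  66.8] maxx -37.5
  rail -70 33 [0.2 2.  5.3] -0.4
  rail -35 30 [0.6 2.5 5. ] -0.6
  rail 0 31 [0.1 2.2 5. ] -0.2
  rail 35 31 [0.6 2.6 5.1] -0.4
  rail 70 31 [0.3 2.2 4.9] -0.3
  stop -1 29 [[-3.1, -99.6, 9.3], [6.8, -96.7, 16.5], [18.3, -94.9, 19.1]]
  stop 1 26 [[-3.2, 93.8, 9.0], [8.6, 96.1, 16.0], [18.4, 98.5, 18.7]]
side2 hook 401 [[-58.9, -57.4, 40.2], [-54.2, -3.3, 54.3], [-47.2, 60.0, 67.4]]
-45 top [-50.3 -44.9  65.7] maxx -40.2
-20 top [-50.7 -19.7  65. ] maxx -48.9
0 top [-50.    1.   66.5] maxx -46.2
20 top [-51.   20.2  66.7] maxx -49.4
45 top [-51.   46.4  65.1] maxx -49.8
  rail -70 27 [-1.6  0.   1.4] -0.9
  rail -35 26 [-1.5 -0.1  2.2] -0.5
  rail 0 22 [-1.  -0.5  2.4] -0.4
  rail 35 8 [-1.3 -0.1  2.6] -0.8
  stop -1 45 [[-4.7, -101.2, 8.7], [4.8, -99.9, 12.9], [17.8, -96.9, 17.8]]
w2 hook 7793 [[-59.0, -39.8, 40.4], [-53.8, 16.3, 58.5], [-39.8, 61.7, 66.0]]
-45 top [-55.5 -40.2  50.8] maxx -54.4
-20 top [-50.  -20.2  65.1] maxx -38.8
0 top [-49.9   0.2  65.1] maxx -38.2
20 top [-50.   19.9  65.3] maxx -38.6
45 top [-50.3  45.1  65.4] maxx -39.0
  rail 35 11 [-0.1  1.4  2.2] -0.1
  rail 70 304 [-2.4 -0.8  1.9] -0.9
  stop -1 25 [[-5.2, -99.6, 14.7], [2.1, -98.8, 15.9], [12.3, -97.8, 16.5]]
  stop 1 313 [[-6.0, 93.9, 8.8], [3.7, 95.9, 15.4], [16.1, 98.8, 17.0]]
  rail -70 32 [0.3 2.3 5. ] -0.3
  rail -35 27 [0.4 2.6 4.8] 0.1
  rail 0 31 [0.4 2.4 4.5] -0.1
  rail 35 30 [0.5 2.6 5.2] -0.0
  rail 70 30 [0.4 2.3 4.9] -0.1
  stop -1 30 [[-3.1, -99.8, 8.4], [7.1, -96.8, 15.0], [18.1, -95.1, 19.1]]
  stop 1 24 [[-3.1, 93.9, 11.5], [10.0, 96.0, 15.1], [18.5, 98.5, 19.2]]
```

```bash
python3 - <<'E'
from m import *
s=np.load("w2.npz");c=(s["R"],s["p"])
# seat implied by nominal grasp
inv=lambda c,ang:None
Rm,_=TG([0,0,0],0,0);Rb=c[0]@Rm.T
print("bin ypr from tool",R.from_matrix(Rb).as_euler("ZYX",degrees=True).round(2))
seat=c[1]-c[0][:,2]*.0188-Rb@np.r_[-.1045,0,-.024];print("seat nominal",((seat-rt)@F*1000).round(1))
for f in("w2","top2","side2"):
    o,_=load(f)
    q=o[(abs(o[:,1])<75)&(o[:,0]<-62)&(o[:,0]>-145)]
    for sg in(-1,1):
        X=[];Z=[]
        for x in range(-140,-64,6):
            w=q[(abs(q[:,0]-x)<3)&(q[:,1]*sg>50)]
            if len(w)>2:X.append(x);Z.append(np.percentile(w[:,2],95))
        if len(X)>4:
            k=np.polyfit(X,Z,1);print(f,sg,"pitch",-np.degrees(np.arctan(k[0])).round(2),"res",np.std(np.polyval(k,X)-Z).round(2),"z@-100",np.polyval(k,-100).round(1))
    w=o[(abs(o[:,1])<75)&(o[:,0]<-70)&(o[:,0]>-145)];print("y-range",np.percentile(w[:,1],[.5,99.5]).round(1))
E
```

```text
bin ypr from tool [ 7.16 14.79  0.19]
seat nominal [-49.3   1.7  62.2]
w2 1 pitch 15.01 res 0.14 z@-100 48.0
y-range [-42.9  63.7]
top2 -1 pitch 14.36 res 1.24 z@-100 48.5
top2 1 pitch 14.59 res 0.67 z@-100 49.2
y-range [-56.9  62.6]
side2 -1 pitch 14.79 res 0.44 z@-100 46.8
side2 1 pitch -0.31 res 5.3 z@-100 42.5
y-range [-60.1  62.5]
```

```bash
python3 - <<'E'
from m import *
c=cur()
print(delta(c,toolpose(rt+F@np.r_[-.0015,-.000,.034],7,15)))
print(delta(c,toolpose(rt+F@np.r_[-.0015,-.000,.050],7,15)))
E
```

```text
[0.3, -0.2, 0.1, -1.5, 44.6, 32.6]
[0.3, -0.2, 0.1, -1.4, 46.1, 16.7]
```

Emit:
{"api": "arm_command", "payload": {
  "targets": [0,0,0,0,12,3,1,0.3,-0.2,0,-1.5,30,10,1,0.3,-0.2,0,-1.5,44,17,1,0.3,-0.2,0,-1.5,45,26,1,0.3,-0.2,0,-1.5,44.5,32.5,1,0.3,-0.2,0,-1.5,44.5,32.5,1,0.3,-0.2,0,-1.5,44.5,32.5,1,0.3,-0.2,0,-1.5,44.5,32.5,1]
}}

```text
time: 6.1
tool_pos: [0.4608, 0.1429, 0.1699]
ee_rot: [3.054, 0.0, 1.693]
wrist_force: [0.7, 0.8, -1.6]
width: 0.0077
finger_force: 30.0
```

```bash
python3 - <<'E'
from m import *
from bench import robot
c=cur();s=robot.snapshot("wrist");np.savez("w3.npz",R=c[0],p=c[1],**s)
t=robot.snapshot("top");np.savez("top3.npz",**t)
d=robot.snapshot("side");np.savez("side3.npz",**d)
a=s["color"][60:260,240:560,::-1];b=d["color"][160:260,250:390,::-1];e=t["color"][160:260,280:400,::-1]
out=np.zeros((595,790,3),np.uint8);out[:300,:480]=cv2.resize(a,(480,300));out[302:582,:392]=cv2.resize(b,(392,280));out[302:582,402:738]=cv2.resize(e,(336,280))
cv2.imwrite("pics/m3.png",out)
Rm,_=TG([0,0,0],0,0);Rb=c[0]@Rm.T;print(R.from_matrix(Rb).as_euler("ZYX",degrees=True).round(2))
seat=c[1]-c[0][:,2]*.0188-Rb@np.r_[-.1045,0,-.024];print("seat nominal",((seat-rt)@F*1000).round(1))
for f in("top3","w3"):
    o,q=load(f);h=o[(abs(o[:,1])<45)&(o[:,0]>-12)&(o[:,0]<30)&(o[:,2]>0)&(o[:,2]<80)]
    print(f,len(h),np.percentile(h,[1,50,99],axis=0).round(1).tolist())
E
```

```text
[ 6.99 14.97 -0.03]
seat nominal [-1.5 -0.6 34.8]
top3 379 [[-10.9, -43.2, 3.2], [-0.5, 5.1, 35.4], [10.0, 44.8, 40.7]]
w3 7079 [[-11.9, -41.8, 8.4], [-6.3, 5.9, 30.0], [7.9, 44.3, 38.5]]
```

View pics/m3.png

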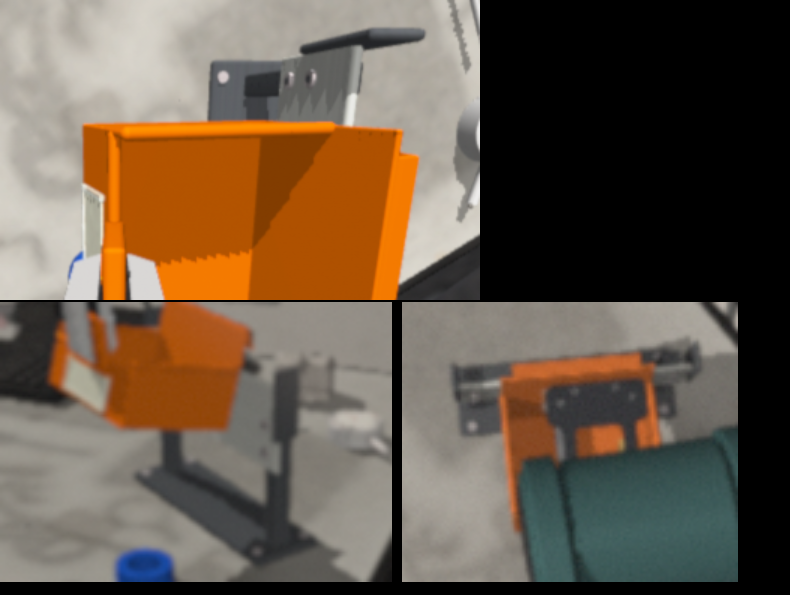

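The hook sits above the plate in all views. Top view: the hook bar at (590,368) overlaps the plate line. I'll lower it slowly.

Emit:
{"api": "arm_command", "payload": {
  "targets": [0,0,0,0,0.3,6,1,0,0,0,0.3,-0.3,13,1,0,0,0,0.5,-0.9,19,1,0,0,0,0.5,-1.3,24,1,0,0,0,0.5,-1.6,28,1,0,0,0,0.5,-1.8,30,1,0,0,0,0.5,-1.8,30,1]
}}

```text
time: 6.95
tool_pos: [0.4615, 0.1433, 0.1389]
ee_rot: [3.056, 0.001, 1.693]
wrist_force: [0.2, -0.0, -2.4]
width: 0.008
finger_force: 30.0
```

```bash
cat > st.py <<'E'
from m import *
from bench import robot
def st():
    o=robot.get_obs();c=cur();Rm,_=TG([0,0,0],0,0);Rb=c[0]@Rm.T
    seat=c[1]-c[0][:,2]*.0188-Rb@np.r_[-.1045,0,-.024]
    print(round(o["time"],2),"ypr",R.from_matrix(Rb).as_euler("ZYX",degrees=True).round(2),"seat",((seat-rt)@F*1000).round(1),"F",(F.T@o["wrist_force"]).round(1),"w",round(o["width"],4))
    return c
E
python3 -c "
from st import *
c=st()
print(delta(c,toolpose(rt+F@np.r_[-.0010,-.000,0],7,15)))"
```

```text
6.95 ypr [ 6.98 15.08 -0.04] seat [-0.8 -0.3  3.6] F [ 0.2 -0.1 -2.4] w 0.008
[-0.1, 0.0, -0.0, 0.2, -0.5, 3.7]
```

Emit:
{"api": "arm_command", "payload": {
  "targets": [0,0,0,0,-0.2,1.5,1,0,0,0,0,-0.3,2.8,1,0,0,0,0,-0.4,4,1,0,0,0,0,-0.5,5,1,0,0,0,0,-0.5,5,1]
}}

```text
time: 7.45
tool_pos: [0.4617, 0.1434, 0.1357]
ee_rot: [3.054, 0.001, 1.693]
wrist_force: [-5.5, -0.4, 4.6]
width: 0.0076
finger_force: 30.0
```

```bash
python3 -c "
from st import *
c=st()"
```

```text
7.45 ypr [ 6.98 14.96 -0.03] seat [-0.6 -0.2  0.6] F [-5.5  0.3  4.6] w 0.0076
```

```bash
python3 -c "
from st import *
c=st()
for p,x,z in((12,-1.2,1),(8,-1.2,1),(4,-1,1),(0,-.8,.8),(-.8,-.8,.6)):print(p,delta(c,toolpose(rt+F@np.r_[x,-.2,z]/1000,7,p)))"
```

```text
7.45 ypr [ 6.98 14.96 -0.03] seat [-0.6 -0.2  0.6] F [-5.5  0.3  4.6] w 0.0076
12 [-3.0, 0.0, -0.0, -0.0, -0.1, 5.0]
8 [-7.0, 0.0, -0.0, -0.0, 0.9, 12.4]
4 [-11.0, 0.0, -0.0, 0.0, 2.6, 19.7]
0 [-15.0, 0.0, -0.0, 0.0, 4.9, 27.1]
-0.8 [-15.8, 0.0, -0.0, 0.0, 5.3, 28.7]
```

Emit:
{"api": "arm_command", "payload": {
  "targets": [-1,0,0,0,-0.2,1.5,1,-3,0,0,0,-0.1,5,1,-5,0,0,0,0.4,8.7,1,-7,0,0,0,0.9,12.4,1,-9,0,0,0,1.7,16,1,-11,0,0,0,2.6,19.7,1,-11,0,0,0,2.6,19.7,1]
}}

```text
time: 8.15
tool_pos: [0.4659, 0.1439, 0.1155]
ee_rot: [2.86, 0.001, 1.693]
wrist_force: [-2.1, -0.4, 1.1]
width: 0.0077
finger_force: 30.0
```

```bash
python3 -c "
from st import *
c=st()
for p,x,z in((2,-1,1),(0,-.8,.8),(-.8,-.8,.6)):print(p,delta(c,toolpose(rt+F@np.r_[x,-.2,z]/1000,7,p)))"
```

```text
8.15 ypr [ 7.    3.88 -0.03] seat [-1.2 -0.1  0.5] F [-2.1 -0.1  1.1] w 0.0077
2 [-1.9, 0.0, 0.0, -0.0, 0.6, 3.0]
0 [-3.9, 0.0, 0.0, -0.0, 1.1, 7.0]
-0.8 [-4.7, 0.0, 0.0, -0.0, 1.3, 8.7]
```

Emit:
{"api": "arm_command", "payload": {
  "targets": [-1,0,0,0,0.3,1.5,1,-2,0,0,0,0.6,3.2,1,-3,0,0,0,0.9,5.2,1,-3.9,0,0,0,1.1,7,1,-4.3,0,0,0,1.2,8,1,-4.3,0,0,0,1.2,8,1]
}}

```text
time: 8.75
tool_pos: [0.468, 0.1442, 0.1081]
ee_rot: [2.79, 0.001, 1.693]
wrist_force: [-11.2, -2.1, 8.7]
width: 0.0076
finger_force: 30.0
```

```bash
cat > look.py <<'E'
from st import *
import sys
k=sys.argv[1];c=st()
t=robot.snapshot("top");np.savez("top%s.npz"%k,**t)
d=robot.snapshot("side");np.savez("side%s.npz"%k,**d)
b=d["color"][150:270,240:400,::-1];e=t["color"][150:270,270:430,::-1]
cv2.imwrite("pics/m%s.png"%k,np.hstack([cv2.resize(b,(400,300)),cv2.resize(e,(400,300))]))
for f in("top","side"):
    o,q=load(f+k);o=o[(abs(o[:,1])<75)&(o[:,0]>-135)&(o[:,0]<40)&(o[:,2]>-90)]
    h=o[(abs(o[:,1])<45)&(o[:,0]>-10)];print(f,"hook",len(h),np.percentile(h,[1,50,99],axis=0).round(1).tolist() if len(h) else "")
    for sg in(-1,1):
        X=[];Z=[]
        for x in range(-90,-8,6):
            w=o[(abs(o[:,0]-x)<3)&(o[:,1]*sg>52)]
            if len(w)>2:X.append(x);Z.append(np.percentile(w[:,2],90))
        if len(X)>4:
            p=np.polyfit(X,Z,1);print(f,sg,"pitch",-np.degrees(np.arctan(p[0])).round(2),"res",np.std(np.polyval(p,X)-Z).round(2),"z@-50",np.polyval(p,-50).round(1))
E
python3 look.py 4
```

```text
8.75 ypr [ 7.   -0.15 -0.03] seat [-1.8 -0.1  0.1] F [-11.4  -0.7   8.7] w 0.0076
top hook 564 [[-9.7, -44.2, -78.9], [-2.4, -0.8, -6.1], [13.2, 43.6, 6.8]]
top -1 pitch 0.17 res 1.44 z@-50 -26.5
top 1 pitch -0.25 res 0.79 z@-50 -26.1
side hook 554 [[-5.8, -44.2, -71.8], [-3.8, 4.3, -20.9], [6.5, 44.4, 5.4]]
side -1 pitch -0.43 res 0.55 z@-50 -29.8
side 1 pitch 1.67 res 1.25 z@-50 -31.1
```

View pics/m4.png

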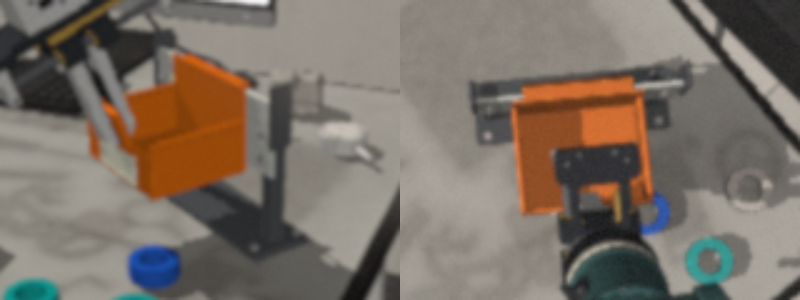

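The bin looks level and hung against the plate. Side view: its underside is level and its back is at the plate (250,110). I'll release it and back off.

Emit:
{"api": "arm_command", "payload": {
  "targets": [0,0,0,0,0,0,0,0,0,0,0,0,0,0,0,0,0,0,0,0,0,0,0,0,0,0,0,0,0,0,0,0,0,0,0,0,0,0,0,0,-15,0,0,0,0,0,0,-50,0,0,0,0,0,0,-90,0,0,0,0,0,0,-120,0,0,0,0,0,0,-120,0,0,0,0,0,0,-120,0]
}}

```text
time: 9.95
tool_pos: [0.4281, 0.1393, 0.2203]
ee_rot: [2.787, 0.001, 1.693]
wrist_force: [-0.3, -0.4, -0.3]
width: 0.0468
finger_force: 0.0
```

```bash
python3 look.py 5; python3 - <<'E'
from h import *
s=dict(np.load("top5.npz"));W=cloud(s);h=hsv(s)
w=W[205:245,390:430];q=w[(w[...,2]>.012)&(w[...,2]<.026)]
e,_=cv2.minEnclosingCircle((q[:,:2]*1000).astype(np.float32)),0;print("ring",len(q),e,q[:,2].mean())
for lo,hi,nm in((78,98,"turq"),(105,125,"blue")):
    m=((h[...,0]>lo)&(h[...,0]<hi)&(h[...,1]>120)).astype(np.uint8);m[:200]=0;m[:,:340]=0;m[300:]=0;m[:,430:]=0
    for c in cv2.findContours(m,0,2)[0]:
        if cv2.contourArea(c)>60:
            (u,v),r=cv2.minEnclosingCircle(c);d=s["T"][:3,:3]@[(u-s["cx"])/s["fx"],(v-s["cy"])/s["fy"],1];k=(.018-s["T"][2,3])/d[2];print(nm,(s["T"][:3,3]+k*d).round(3),round(r,1))
E
```

```text
9.95 ypr [ 6.99 -0.33 -0.03] seat [-4.210e+01 -1.000e-01  1.125e+02] F [-0.3 -0.4 -0.3] w 0.0468
top hook 569 [[-9.5, -44.4, -79.6], [-2.4, -0.6, -6.3], [13.3, 43.6, 6.9]]
top -1 pitch -1.0 res 0.57 z@-50 -27.3
top 1 pitch -0.68 res 0.66 z@-50 -26.0
side hook 551 [[-5.9, -43.9, -70.4], [-3.8, 4.7, -19.9], [6.4, 44.2, 5.2]]
side -1 pitch -0.26 res 1.21 z@-50 -29.9
side 1 pitch 4.45 res 2.35 z@-50 -30.0
ring 193 ((498.6868896484375, -24.035322189331055), 23.406753540039062) 0.01781298218609517
turq [0.424 0.016 0.018] 8.9
```

View pics/m5.png

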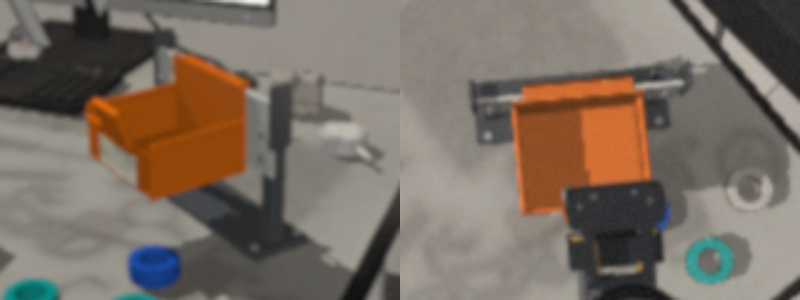

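The bin hangs level on its own and hasn't moved since release. The steel ring is at (0.4985, -0.024).

```bash
python3 - <<'E'
from st import *
print(np.load("w1.npz")["T_tool_cam"].round(3).tolist())
c=cur();print(robot.get_obs()["joint_positions"])
def V(yawy,p):
    a=np.radians(yawy);y=np.r_[np.cos(a),np.sin(a),0];z=np.r_[0,0,-1.];return np.c_[np.cross(y,z),y,z],np.array(p)
for yy in(97,-83):
    print(yy,delta(c,V(yy,[.4985,-.024,.16])))
E
```

```text
[[0.001, -0.969, -0.246, 0.071], [1.0, 0.001, -0.001, -0.0], [0.001, -0.246, 0.969, -0.18], [0.0, 0.0, 0.0, 1.0]]
[ 0.21373572 -0.41802263  1.82091415 -0.03288489  1.38997507  0.09190714]
97 [15.7, 15.8, -89.0, -170.5, 27.8, 71.9]
-83 [15.8, -15.7, 89.0, -170.5, 27.8, 71.9]
```

Emit:
{"api": "arm_command", "payload": {
  "targets": [1.4,1.4,-8,-15,2.5,6.5,-0.5,2.8,2.9,-16,-31,5,13,-0.5,4.3,4.3,-24,-46.5,7.5,19.6,-0.5,5.7,5.7,-32.4,-62,10,26,-0.5,7.1,7.2,-40.5,-77.5,12.6,32.7,-0.5,8.6,8.6,-48.5,-93,15.2,39.2,-0.5,10,10,-56.6,-108.5,17.7,45.8,-0.5,11.4,11.5,-64.7,-124,20.2,52.3,-0.5,12.8,12.9,-72.8,-139.5,22.7,58.8,-0.5,14.3,14.4,-80.9,-155,25.3,65.4,-0.5,15.7,15.8,-89,-170.5,27.8,71.9,-0.5,15.7,15.8,-89,-170.5,27.8,71.9,-0.5,15.7,15.8,-89,-170.5,27.8,71.9,-0.5,15.7,15.8,-89,-170.5,27.8,71.9,-0.5]
}}

```text
time: 11.45
tool_pos: [0.4987, -0.0233, 0.1618]
ee_rot: [3.14, 0.002, -3.021]
wrist_force: [0.1, 0.2, -0.1]
width: 0.0709
finger_force: 0.0
```

```bash
cat >> st.py <<'E'
def V(yawy,p):
    a=np.radians(yawy);y=np.r_[np.cos(a),np.sin(a),0];z=np.r_[0,0,-1.];return np.c_[np.cross(y,z),y,z],np.array(p)
E
python3 - <<'E'
from st import *
c=cur();s=robot.snapshot("wrist");cv2.imwrite("pics/w6.png",s["color"][...,::-1])
o=robot.get_obs();print(o["time"],c[1],o["ee_rot"],o["width"])
T=np.eye(4);T[:3,:3]=c[0];T[:3,3]=c[1];T=T@s["T_tool_cam"];W=cloud(s,T);h=hsv(s)
k=(abs(W[...,0]-.4985)<.035)&(abs(W[...,1]+.024)<.035)&(W[...,2]>.013)&(W[...,2]<.024)&(h[...,1]<90)
q=W[k];e=cv2.minEnclosingCircle((q[:,:2]*1000).astype(np.float32));print(len(q),e,q[:,2].mean(),np.percentile(q,[1,99],axis=0).round(4))
print(delta(c,V(97,[.4985,-.024,.004])))
E
```

```text
11.5 [ 0.49867096 -0.02329986  0.16176338] [ 3.14051419  0.00330538 -3.02050696] 0.07035819076589234
976 ((495.5666198730469, -25.81876564025879), 23.194307327270508) 0.01807581563723483 [[ 0.4731 -0.0474  0.0143]
 [ 0.5168 -0.0041  0.0199]]
[0.1, 0.1, -0.1, 0.6, -0.9, 157.8]
```

View pics/w6.png

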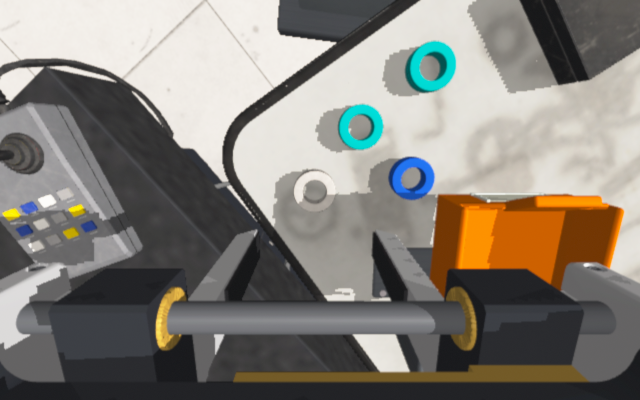

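The wrist view shows the steel ring at (315,190), with the blue one at (411,178) and the turquoise ones at (361,126) and (431,66), all clear of the fingers. The bin at (530,240) is about 20 mm from the gripper body.

Emit:
{"api": "arm_command", "payload": {
  "targets": [0,0,0,2,-1,20,-0.5,0,0,0,2,-2,60,-0.5,0,0,0,2,-2,100,-0.5,0,0,0,2,-2,135,-0.5,0,0,0,2,-2,151,-0.5,0,0,0,2,-2,158,-0.5,0,0,0,2,-2,158,-0.5,0,0,0,2,-2,158,1,0,0,0,2,-2,158,1,0,0,0,2,-2,158,1,0,0,0,2,-2,158,1,0,0,0,2,-2,158,1,0,0,0,2,-2,158,1]
}}

```text
time: 12.8
tool_pos: [0.4989, -0.0257, 0.0055]
ee_rot: [3.141, 0.005, -3.019]
wrist_force: [0.2, 2.1, 6.0]
width: 0.045
finger_force: 30.0
```

```bash
python3 - <<'E'
from st import *
o=robot.get_obs();c=cur();print(o["tool_pos"],o["width"],o["finger_force"],o["wrist_force"])
b=rt+F@np.r_[-.052,0,-.076]
up=(c[0],c[1]+[0,0,.20]);t=V(97,[b[0],b[1],c[1][2]+.20])
print(b,delta(c,up),delta(up,t))
E
```

```text
[ 0.49886895 -0.02569439  0.0054914 ] 0.04499945655227118 30.005193475826673 [0.16011973 2.10212265 6.03358745]
[0.5153876  0.15016279 0.074     ] [0.0, 0.0, 0.0, -1.1, 0.1, -200.0] [0.0, 0.3, -0.0, -37.8, 172.5, 0.3]
```

Emit:
{"api": "arm_command", "payload": {
  "targets": [0,0,0,0,0,-8,1,0,0,0,0,0,-30,1,0,0,0,0,0,-65,1,0,0,0,0,0,-105,1,0,0,0,0,0,-145,1,0,0,0,0,0,-180,1,0,0,0,0,0,-200,1,0,0,0,0,0,-200,1,0,0,0,0,0,-200,1]
}}

```text
time: 13.7
tool_pos: [0.4969, -0.0262, 0.2032]
ee_rot: [3.141, 0.002, -3.02]
wrist_force: [-1.2, -0.8, -2.7]
width: 0.0448
finger_force: 30.0
```

```bash
python3 - <<'E'
from st import *
o=robot.get_obs();c=cur();print(o["tool_pos"],o["width"],o["finger_force"],o["wrist_force"])
t=V(97,[.5154,.1502,c[1][2]]);print(delta(c,t))
s=robot.snapshot("side");d=s["color"][100:300,200:440,::-1];cv2.imwrite("pics/s7.png",cv2.resize(d,(720,600)))
E
```

```text
[ 0.49686013 -0.02618747  0.2031883 ] 0.044820546267450176 29.994629107113724 [-1.20926084 -0.83500241 -2.65783607]
[0.0, 0.1, -0.0, -39.9, 172.8, 0.2]
```

View pics/s7.png

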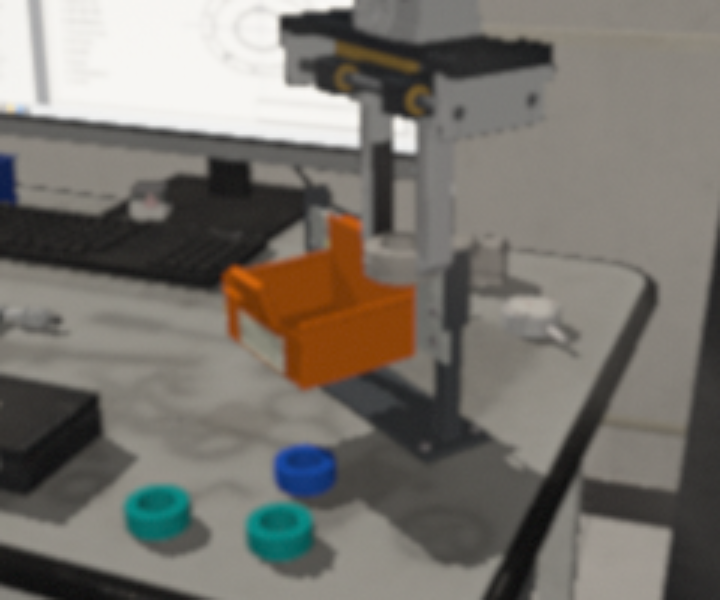

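The ring is held level between the fingertips at (395,255), and the look-alikes haven't moved. I'll carry it over the bin.

Emit:
{"api": "arm_command", "payload": {
  "targets": [0,0,0,-4,15,0,1,0,0,0,-14,55,0,1,0,0,0,-24,100,0,1,0,0,0,-34,140,0,1,0,0,0,-39,165,0,1,0,0,0,-40,173,0,1,0,0,0,-40,173,0,1,0,0,0,-40,173,30,1,0,0,0,-40,173,65,1,0,0,0,-40,173,90,1,0,0,0,-40,173,105,1,0,0,0,-40,173,112,1,0,0,0,-40,173,112,1,0,0,0,-40,173,112,1]
}}

```text
time: 15.15
tool_pos: [0.5173, 0.1504, 0.094]
ee_rot: [3.141, 0.006, -3.02]
wrist_force: [-0.1, 0.2, -1.7]
width: 0.0448
finger_force: 30.0
```

Emit:
{"api": "arm_command", "payload": {
  "targets": [0,0,0,0,0,1,1,0,0,0,0,0,2,1,0,0,0,0,0,3,1,0,0,0,0,0,4,1,0,0,0,0,0,5,1,0,0,0,0,0,5,1,0,0,0,0,0,5,1]
}}

```text
time: 15.85
tool_pos: [0.5163, 0.1506, 0.0874]
ee_rot: [3.141, 0.003, -3.019]
wrist_force: [0.1, -0.1, -1.8]
width: 0.0448
finger_force: 30.0
```

Emit:
{"api": "arm_command", "payload": {
  "targets": [0,0,0,0,0,1,1,0,0,0,0,0,2,1,0,0,0,0,0,3,1,0,0,0,0,0,4,1,0,0,0,0,0,5,1,0,0,0,0,0,5,1]
}}

```text
time: 16.45
tool_pos: [0.5162, 0.1506, 0.0823]
ee_rot: [3.141, 0.003, -3.019]
wrist_force: [-0.3, -1.3, -2.1]
width: 0.045
finger_force: 30.0
```

Emit:
{"api": "arm_command", "payload": {
  "targets": [0,0,0,0,0,0.7,1,0,0,0,0,0,1.4,1,0,0,0,0,0,2,1,0,0,0,0,0,2,1]
}}

```text
time: 16.85
tool_pos: [0.5163, 0.1506, 0.0804]
ee_rot: [3.141, 0.003, -3.019]
wrist_force: [0.1, 0.8, -1.3]
width: 0.045
finger_force: 30.0
```

Emit:
{"api": "arm_command", "payload": {
  "targets": [0,0,0,0,0,0.7,1,0,0,0,0,0,1.4,1,0,0,0,0,0,2,1,0,0,0,0,0,2,1]
}}

```text
time: 17.25
tool_pos: [0.5163, 0.1506, 0.0784]
ee_rot: [3.141, 0.003, -3.019]
wrist_force: [0.6, 0.3, -2.7]
width: 0.0449
finger_force: 30.0
```

Emit:
{"api": "arm_command", "payload": {
  "targets": [0,0,0,0,0,0.5,1,0,0,0,0,0,1,1,0,0,0,0,0,1,1]
}}

```text
time: 17.55
tool_pos: [0.5164, 0.1506, 0.0775]
ee_rot: [3.141, 0.003, -3.019]
wrist_force: [-0.3, 1.1, -1.5]
width: 0.0445
finger_force: 30.0
```

Emit:
{"api": "arm_command", "payload": {
  "targets": [0,0,0,0,0,0.5,1,0,0,0,0,0,1,1,0,0,0,0,0,1,1]
}}

```text
time: 17.85
tool_pos: [0.5164, 0.1506, 0.0771]
ee_rot: [3.141, 0.003, -3.019]
wrist_force: [-1.6, -0.2, 1.3]
width: 0.0449
finger_force: 30.0
```

Contact with the floor. Opening the fingers a little and lifting out.

Emit:
{"api": "arm_command", "payload": {
  "targets": [0,0,0,0,0,0.4,1,0,0,0,0,0,0.4,1,0,0,0,0,0,0.4,-0.3,0,0,0,0,0,0.4,-0.3,0,0,0,0,0,0.4,-0.3,0,0,0,0,0,0.4,-0.3,0,0,0,0,0,-5,-0.3,0,0,0,0,0,-20,-0.3,0,0,0,0,0,-50,-0.3,0,0,0,0,0,-90,-0.3,0,0,0,0,0,-130,-0.3,0,0,0,0,0,-150,-0.3,0,0,0,0,0,-150,-0.3]
}}

```text
time: 19.15
tool_pos: [0.5181, 0.1509, 0.2326]
ee_rot: [3.14, 0.014, -3.019]
wrist_force: [-0.4, 0.2, 1.0]
width: 0.0613
finger_force: 0.0
```

Emit:
{"api": "arm_command", "payload": {
  "targets": [0,0,0,15,0,0,-0.3,0,0,0,55,0,0,-0.3,0,0,0,100,0,-10,-0.3,0,0,0,130,0,-20,-0.3,0,0,0,140,0,-20,-0.3,0,0,0,140,0,-20,-0.3]
}}

```text
time: 19.75
tool_pos: [0.3763, 0.1334, 0.2458]
ee_rot: [3.141, 0.004, -3.019]
wrist_force: [0.4, 0.2, -0.7]
width: 0.0614
finger_force: 0.0
```

```bash
python3 look.py 8
```

```text
19.75 ypr [96.93 19.97 -0.26] seat [-192.1  106.7  101.5] F [ 0.4  0.2 -0.7] w 0.0614
top hook 520 [[-9.6, -43.9, -79.7], [-3.2, -0.6, -1.7], [10.2, 43.7, 7.2]]
top -1 pitch -3.01 res 0.94 z@-50 -29.6
top 1 pitch -4.88 res 0.84 z@-50 -29.3
side hook 550 [[-8.6, -43.0, -73.9], [-6.0, 5.2, -22.0], [3.2, 44.8, 5.1]]
side -1 pitch -5.03 res 1.67 z@-50 -33.0
side 1 pitch 1.35 res 1.57 z@-50 -32.8
```

View pics/m8.png

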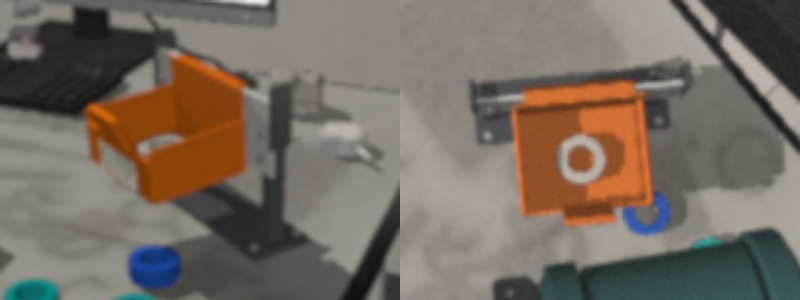

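The ring lies in the bin (top view (580,160)), but the bin's pitch seems to have changed by a few degrees, front down. I'll measure it with the wrist camera.

```bash
cat > wm.py <<'E'
from st import *
import sys
k=sys.argv[1];c=cur();s=robot.snapshot("wrist");np.savez("w%s.npz"%k,R=c[0],p=c[1],**s)
o,q=load("w"+k);b=o[(abs(o[:,1])<75)&(o[:,0]>-130)&(o[:,0]<25)&(o[:,2]>-85)]
print(len(b),np.percentile(b,[.5,50,99.5],axis=0).round(1).tolist())
for sg in(-1,1):
    X=[];Z=[]
    for x in range(-92,-8,5):
        w=b[(abs(b[:,0]-x)<2.5)&(b[:,1]*sg>54)]
        if len(w)>4:X.append(x);Z.append(np.percentile(w[:,2],92))
    if len(X)>4:
        p=np.polyfit(X,Z,1);print(sg,len(X),"side pitch",-np.degrees(np.arctan(p[0])).round(2),"res",np.std(np.polyval(p,X)-Z).round(2),"z@-50",np.polyval(p,-50).round(1))
w=b[(abs(b[:,1])<50)&(b[:,0]>-90)&(b[:,0]<-12)&(b[:,2]<-60)]
if len(w)>50:
    p=np.linalg.lstsq(np.c_[w[:,:2],np.ones(len(w))],w[:,2],rcond=None)[0];print("floor",len(w),"pitch",-np.degrees(np.arctan(p[0])).round(2),"z@-50",(p[2]-50*p[0]).round(1))
w=b[(abs(b[:,1])<50)&(b[:,0]>-12)&(b[:,2]<-8)&(b[:,2]>-68)]
if len(w)>50:
    p=np.linalg.lstsq(np.c_[w[:,1:],np.ones(len(w))],w[:,0],rcond=None)[0];print("wall",len(w),"pitch",np.degrees(np.arctan(p[1])).round(2),"x@0",p[2].round(1),"x@-72",(p[2]-72*p[1]).round(1))
E
python3 wm.py 9; python3 - <<'E'
from m import *
for f in("top5","top8","side5","side8"):
    o,_=load(f);b=o[(abs(o[:,1])<75)&(o[:,0]>-130)&(o[:,0]<25)&(o[:,2]>-85)]
    w=b[(abs(b[:,1])<50)&(b[:,0]>-90)&(b[:,0]<-16)&(b[:,2]<-60)]
    if len(w)>30:
        p=np.linalg.lstsq(np.c_[w[:,:2],np.ones(len(w))],w[:,2],rcond=None)[0];print(f,"floor",len(w),-np.degrees(np.arctan(p[0])).round(2),(p[2]-50*p[0]).round(1))
    w=b[(abs(b[:,1])<50)&(b[:,0]>-12)&(b[:,2]<-8)&(b[:,2]>-60)]
    if len(w)>30:
        p=np.linalg.lstsq(np.c_[w[:,1:],np.ones(len(w))],w[:,0],rcond=None)[0];print(f,"wall",len(w),np.degrees(np.arctan(p[1])).round(2),p[2].round(1))
E
```

```text
7144 [[-118.8, -59.2, -81.4], [-10.0, 0.4, -41.2], [-5.5, 60.5, 2.5]]
-1 14 side pitch -10.4 res 19.45 z@-50 -38.6
1 14 side pitch -10.14 res 19.05 z@-50 -38.5
floor 1408 pitch -3.07 z@-50 -78.8
wall 2411 pitch -3.16 x@0 -9.3 x@-72 -5.3
top5 floor 1088 -0.13 -75.8
top5 wall 140 0.96 -1.9
top8 floor 973 -3.09 -78.7
top8 wall 89 -3.37 -6.6
side5 floor 38 -1.13 -73.0
side5 wall 393 -0.41 -4.2
side8 wall 378 -3.46 -7.8
```

The pitch is now about −3°: the hook slid forward by its throat play under the ring's load. I'll regrasp the tab, swing the bin level and flat against the plate again, and release.

```bash
python3 - <<'E'
from st import *
c=cur()
g=toolpose(rt+F@np.r_[-.004,0,0],7,-3)
up=(g[0],g[1]-g[0][:,2]*.09)
print(g[1],up[1],delta(c,up),delta(up,g))
E
```

```text
[0.46798858 0.14434293 0.10325829] [0.4330849  0.14005729 0.18610373] [-17.9, -18.0, 88.7, -55.8, -0.2, 59.0] [0.0, 0.0, 0.0, 0.0, -0.0, 90.0]
```

Emit:
{"api": "arm_command", "payload": {
  "targets": [-1.6,-1.6,8,0,0,0,0,-3.2,-3.3,16.1,-5,0,3,0,-4.9,-4.9,24.2,-10,0,8,0,-6.5,-6.5,32.3,-16,0,14,0,-8.1,-8.2,40.3,-22,0,20,0,-9.8,-9.8,48.4,-28,0,27,0,-11.4,-11.5,56.4,-34,0,34,0,-13,-13.1,64.5,-40,0,42,0,-14.6,-14.7,72.6,-46,0,50,0,-16.3,-16.4,80.6,-52,0,56,0,-17.9,-18,88.7,-56,0,59,0,-17.9,-18,88.7,-56,0,59,0,-17.9,-18,88.7,-56,0,59,0]
}}

```text
time: 21.2
tool_pos: [0.4328, 0.1404, 0.1865]
ee_rot: [2.741, 0.002, 1.696]
wrist_force: [-0.0, 0.0, -0.3]
width: 0.047
finger_force: 0.0
```

```bash
python3 - <<'E'
from st import *
c=st();s=robot.snapshot("wrist");np.savez("w10.npz",R=c[0],p=c[1],**s)
o,_=load("w10");t=o[(abs(o[:,1])<26)&(o[:,0]<-95)&(o[:,0]>-135)&(o[:,2]>-30)&(o[:,2]<10)]
if len(t):
    print(len(t),np.percentile(t,[2,50,98],axis=0).round(1).tolist())
print(delta(c,toolpose(rt+F@np.r_[-.004,0,0],7,-3)))
E
```

```text
21.2 ypr [ 7.18 -2.94 -0.1 ] seat [-39.3   0.8  83.1] F [-0.   0.  -0.3] w 0.047
568 [[-118.8, -20.1, -23.7], [-115.6, 3.4, -13.9], [-111.0, 24.0, -12.0]]
[-0.1, 0.0, 0.2, -0.4, 0.1, 90.4]
```

Emit:
{"api": "arm_command", "payload": {
  "targets": [0,0,0,0,-0.5,20,0,0,0,0,0,-0.5,50,0,0,0,0,0,-0.5,75,0,0,0,0,0,-0.5,87,0,0,0,0,0,-0.5,90,0,0,0,0,0,-0.5,90,0,0,0,0,0,-0.5,90,1,0,0,0,0,-0.5,90,1,0,0,0,0,-0.5,90,1,0,0,0,0,-0.5,90,1,0,0,0,0,-0.5,90,1,0,0,0,0,-0.5,90,1,0,0,0,0,-0.5,90,1,0,0,0,0,-0.5,90,1]
}}

```text
time: 22.65
tool_pos: [0.4662, 0.1444, 0.1041]
ee_rot: [2.741, 0.001, 1.693]
wrist_force: [-5.5, -0.8, 3.2]
width: 0.008
finger_force: 30.0
```

```bash
python3 - <<'E'
from st import *
c=st()
for x,z,p in((-3,0,-1.5),(-2,.3,0),(-1.5,.3,.3)):print(delta(c,toolpose(rt+F@np.r_[x,0,z]/1000,7,p)))
E
```

```text
22.65 ypr [ 6.99 -2.95 -0.04] seat [-5.7  0.3  0.7] F [-5.5 -0.1  3.2] w 0.008
[1.5, 0.0, 0.0, -0.3, 2.1, -1.0]
[3.0, 0.0, 0.0, -0.3, 3.1, -3.7]
[3.3, 0.0, 0.0, -0.3, 3.6, -4.0]
```

Emit:
{"api": "arm_command", "payload": {
  "targets": [1,0,0,0,1.2,-0.8,1,2,0,0,0,2.3,-2,1,3,0,0,-0.3,3.3,-3.5,1,3.3,0,0,-0.3,4.2,-4,1,3.3,0,0,-0.3,4.5,-4,1,3.3,0,0,-0.3,4.5,-4,1]
}}

```text
time: 23.25
tool_pos: [0.4676, 0.1445, 0.1095]
ee_rot: [2.801, 0.0, 1.693]
wrist_force: [-13.0, -0.9, 6.0]
width: 0.0081
finger_force: 30.0
```

```bash
python3 -c "
from st import *
c=st()"; python3 look.py 11|tail -8
```

```text
23.25 ypr [ 7.    0.51 -0.01] seat [-1.7  0.3  0.3] F [-13.    0.7   6. ] w 0.0081
23.25 ypr [ 7.    0.51 -0.01] seat [-1.7  0.3  0.3] F [-13.    0.7   6. ] w 0.0081
top hook 566 [[-9.5, -44.2, -78.3], [-2.3, -0.3, -6.3], [13.3, 43.5, 7.1]]
top -1 pitch 1.19 res 0.88 z@-50 -26.4
top 1 pitch -0.01 res 0.97 z@-50 -26.2
side hook 549 [[-5.7, -43.9, -70.5], [-3.6, 4.9, -20.7], [6.1, 44.3, 5.2]]
side -1 pitch -1.18 res 1.39 z@-50 -30.2
side 1 pitch 2.12 res 1.17 z@-50 -30.6
```

Emit:
{"api": "arm_command", "payload": {
  "targets": [0,0,0,0,0,0,0,0,0,0,0,0,0,0,0,0,0,0,0,0,0,0,0,0,0,0,0,0,0,0,0,0,0,0,0,0,0,0,0,0,-15,0,0,0,0,0,0,-50,0,0,0,0,0,0,-90,0,0,0,0,0,0,-120,0,0,0,0,0,0,-120,0,0,0,0,0,0,-120,0]
}}

```text
time: 24.45
tool_pos: [0.4297, 0.1397, 0.2229]
ee_rot: [2.795, 0.0, 1.693]
wrist_force: [-0.0, 0.4, -1.1]
width: 0.0467
finger_force: 0.0
```

```bash
cat > fl.py <<'E'
from m import *
import sys
for f in sys.argv[1:]:
    o,_=load(f);b=o[(abs(o[:,1])<75)&(o[:,0]>-130)&(o[:,0]<25)&(o[:,2]>-85)]
    w=b[(abs(b[:,1])<50)&(b[:,0]>-90)&(b[:,0]<-16)&(b[:,2]<-60)]
    if len(w)>60:
        p=np.linalg.lstsq(np.c_[w[:,:2],np.ones(len(w))],w[:,2],rcond=None)[0];print(f,"floor",len(w),-np.degrees(np.arctan(p[0])).round(2),(p[2]-50*p[0]).round(1))
    w=b[(abs(b[:,1])<50)&(b[:,0]>-12)&(b[:,2]<-8)&(b[:,2]>-60)]
    if len(w)>60:
        p=np.linalg.lstsq(np.c_[w[:,1:],np.ones(len(w))],w[:,0],rcond=None)[0];print(f,"wall",len(w),np.degrees(np.arctan(p[1])).round(2),p[2].round(1))
E
python3 look.py 12|grep hook; python3 fl.py top11 side11 top12 side12
```

```text
top hook 574 [[-9.6, -44.1, -78.8], [-2.2, -0.3, -6.4], [13.5, 43.7, 6.3]]
side hook 552 [[-5.7, -44.5, -69.7], [-3.7, 4.3, -20.1], [6.3, 44.1, 5.5]]
top11 floor 586 0.06 -75.6
top11 wall 142 -0.32 -2.8
side11 wall 397 0.11 -3.7
top12 floor 760 -0.48 -75.8
top12 wall 145 1.87 -1.2
side12 wall 386 -0.2 -3.9
```

The bin stays level and flush with the ring in it. I'll back the arm away for about a second, then check once more and hand in.

Emit:
{"api": "arm_command", "payload": {
  "targets": [0,0,0,0,0,-10,0,0,0,0,0,-10,-30,0,0,0,0,0,-30,-50,0,0,0,0,0,-40,-60,0,0,0,0,0,-40,-60,0,0,0,0,0,-40,-60,0,0,0,0,0,-40,-60,0,0,0,0,0,-40,-60,0,0,0,0,0,-40,-60,0,0,0,0,0,-40,-60,0]
}}

```text
time: 25.55
tool_pos: [0.3721, 0.1325, 0.2651]
ee_rot: [2.797, 0.001, 1.693]
wrist_force: [0.3, -0.1, 0.3]
width: 0.0469
finger_force: 0.0
```

```bash
python3 look.py 13|grep hook; python3 fl.py top13 side13; python3 - <<'E'
from m import *
o,q=load("top13");h=q[(abs(q[:,1])<50)&(q[:,0]>-92)&(q[:,0]<-10)&(q[:,2]>-70)&(q[:,2]<-50)];print("ring",len(h),np.median(h,0).round(1))
E
```

```text
top hook 572 [[-9.8, -44.1, -78.9], [-2.3, -0.2, -6.1], [13.5, 43.6, 7.0]]
side hook 548 [[-5.8, -44.2, -69.5], [-3.8, 4.3, -20.2], [6.4, 43.9, 5.1]]
top13 floor 980 -0.29 -75.8
top13 wall 145 0.44 -2.2
side13 wall 382 -0.29 -4.1
ring 208 [-51.6   0.7 -58.2]
```

```bash
python3 -c "
from bench import robot
print(robot.close_job())"
```

```text
the job is handed in; nothing more can be done
None
```

The orange bin hangs level with its back flat against the plate, and the steel ring gauge lies on its floor; setting the ring down tipped the bin about 3° front-down, so I regripped the tab and leveled it before handing in at about 25.6 s.

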